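# Check the alloy of a ring in the shielded bench analyser

### The arm

A 6-joint arm with a two-finger parallel gripper is mounted at the origin on a cart in front of the work surface, level with it; the furniture and walls round the work are solid. World frame = base frame: x ahead of the robot, y to its left, z up, the work surface at z = 0. Lengths are in m, angles in rad, forces in N, time in s.
With the tool pointing down it reaches from about 0.425 to 0.95 m from the base axis. Payload 3.5 kg.
Tool frame: the origin (TCP) lies at the very end of the fingers, on their centre line; the grasp point (between the pads) lies 19 mm behind it (ctrl.grip_point_offset is the distance from the TCP to the grasp point, in m); z points along the fingers, y is the line along which they close (so a half turn about z gives the same grasp; the last joint's range is limited). The gripper opens to 85 mm and grips with 20 to 120 N. Pads are 22 mm wide; open, the fingers measure 114 mm over their backs; the gripper's body (76 mm by 85 mm) begins 54 mm behind the grasp point. The pads swing forward as they close: fully open they stand 13 mm farther back than shut.
Start: joints at [-1.384, 0.286, 1.577, -0, 1.279, -0.15], TCP at [0.223, -0.637, 0.205] pointing down, gripper open.
Joint ranges: [-2.77, 2.77], [-0.9, 2.22], [0.21, 2.48], [-1.53, 4.67], [0.24, 2.81], [-2.84, 2.84]. Speed limits (rad/s): [2.79, 2.79, 3.14, 3.14, 3.14, 3.14].

### API

Orientations are given as a unit quaternion [x, y, z, w].
In Python, from plant import telemetry, vision, ctrl gives the robot as it stands.
- The arm moves only by the tool arm_command, never from a script. Its argument "series" is one flat list of numbers, 7 for each row, row after row: the shift along the tool's x, y, z in cm, then the turn, a rotation vector about the tool's x, y, z in degrees, then the closure, from 0 (fully open) to 1 (shut). A call has 1 to 10 rows; each row is the pose to reach, as a shift and turn from the pose commanded when the call began, along the tool's axes at that moment; what a row does not reach only later rows make up. A row lasts 1/12 s, in which the tool goes at most 41.7 mm and 7.16 degrees, less where a joint would pass 70% of its speed; a pose out of reach is approached as far as the arm can. A call with a gripper value outside its range is refused whole. The fingers move at their own pace and stop on an object; "force" is the grip in N (left out, the last holds). Time passes only in rows, so rows that repeat a pose let the fingers close. It gives the time, the measured TCP pose, the force, the opening and the grip force at its end, in the units of the state.
- telemetry.get_state(): the state, without advancing time (a new reading comes with each control period).
- vision.read_camera(name): name is "side" or "top"; returns a dict with "color" (420x560x3 uint8, blue, green, red), "K" (3x3 intrinsics, pixels), "rvec" (rotation vector, rad) and "tvec" (3), from world to camera coordinates, as OpenCV has them. Camera axes: x right, y down, z forward; pixel columns grow to the right and rows downward; lengths in m; the calibration is good to about 2 mm. A picture is of the moment at which its call begins. There is no depth.
- ctrl.sign_off(): hands the job in; it is judged then, once.
The state is a dict: "time": time; "qpos": joint angles; "dq": joint speeds; "joint_efforts": joint torques, N m; "eef_pos": TCP position; "tcp_rot": TCP orientation; "contact_force": force on the tool from outside, world axes, zero at the start; "wrist_torque": the same for the moment, N m; "opening": opening from 0.0 (shut) to 1.0 (fully open); "finger_force": force on a finger pad.
Only numpy, scipy, OpenCV 4.12 (cv2) and the standard library are available. Lean on these libraries where they do the work, as an engineer would, in place of code of your own. Each camera call takes 0.05 s, during which the arm holds its last target. There are 200 camera calls.

### The job

Check the alloy of the yellow gold ring waiting in the analyser's blue felt dish: lay it flat over the little amber window in the middle of the analyser's round sample stage and let go, then swing the shielding lid over and press its black grip down until the catch holds it shut by itself. With the lid shut - never while it is open - press the yellow enabling lever down to its middle position, pointer in the green field about half-way down, and finish while still holding it steadily there. Never push the lever through to its bottom stop, and leave the white ring, the red tin, the grooved swage block and the oil stone where they lie.

Things in the scene. Friction and masses are not known exactly. Their poses are not given: they have to be found in the camera images.
- yellow_ring_mid (a point): Middle of the yellow (gold-coloured) ring, a plain band: outside 24 mm, bore 19 mm, 8 mm high, 20 g, loose, lying flat in the blue felt dish on the analyser's console (felt 112 mm above the bench); this point is 4 mm above its underside. Grasp it across its outside from above. Its z axis is the ring's axis.
- white_ring_mid (a point): Middle of a white-metal ring of the same size, lying in the same dish, 30 mm or more from the yellow one between centres; leave it there.
- analyser: White and grey bench analyser, fixed; origin on its underside on the bench, front towards its -x (roughly to the robot), z up. White chamber housing at the rear: x -22 to 102 mm, y -53 to 53 mm, top 148 mm above the bench; in front of it the grey console: x -117 to -22 mm, y -100 to 62 mm, top 112 mm, with the lever at y +20 mm and the blue dish (x -111 to -31, y -92 to -34 mm).
- window (a point): Centre of the round aluminium sample stage (44 mm across, standing 3 mm above the flat chamber top), at the amber window; this point lies on the stage's upper face, 151 mm above the bench, axes as the analyser's. The ring rests here with its middle 4 mm above this point. The open lid stands behind (hinge 56 mm to +x).
- lid_hinge (a point): Middle of the lid's hinge axis, which runs along the analyser's y axis at the rear of the chamber, 151 mm above the bench; axes as the analyser's.
- shield_lid (a joint): Angle of the grey shielding lid, rad: 0 shut, 2.0 fully open (leaning back). Starts open at 1.7 to 1.95; about 1 to 3 N at the grip moves it. It lifts itself again unless the catch holds it: near the end it must be pressed over a spring roller (between 0.09 and 0.03 rad) with 8 to 12 N down at the grip, then it snaps to 0 and stays; about 5 N up would pull it open.
- lid_grip (a point): Middle of the lid's black grip block on its front edge: 26 mm long (away from the hinge), 14 mm wide (along the hinge axis), 13 mm thick. With the lid at angle t it is, from the hinge axis, 123 cos t - 12.5 sin t mm forward (-x of the analyser) and 123 sin t + 12.5 cos t mm up. Its x axis points along the lid to the hinge, z out of the outer face. Pinch its two sides or push it from behind.
- enable_lever (a joint): Angle of the yellow enabling lever, rad: 0 released (up), 0.40 at the bottom stop; spring-loaded upwards, about 3 N at the pad at the start, 6 N half-way, 9 N at the stop. Middle position (green field on the post beside it): 0.13 to 0.27, best 0.20. It springs back when let go.
- lever_pad (a point): Middle of the upper face of the lever's yellow pad (32 mm long, 28 mm wide), read where it now is. Pivot axis along the analyser's y axis, 52 mm behind the pad. Its height above the bench: 148 mm released, 138 mm at 0.20, 133 mm at 0.30, 128 mm at the stop; about 5 mm per 0.1 rad. The pad slopes up to the front by 0.40 rad less the lever angle, so its front part is met first.
- lever_pivot (a point): Middle of the lever's pivot axis, 122 mm above the bench; axes as the analyser's.
- gooseneck_lamp: Fixed bench lamp, an obstacle: its conical head hangs over the bench at about x 0.51 to 0.65, y -0.25 to -0.12, from 65 to 200 mm above the bench; its neck runs back from there to a round base at x 0.86, y 0.13, no higher than 215 mm. Its cord runs forward over the bench near y -0.09, up to 70 mm high. Also fixed: a tall lamp post, 50 mm thick, at x 0.32, y 0.21.
- swage_block: Grooved steel block, 55 x 90 x 24 mm, bystander; origin under its middle.
- oil_stone: Grey oil stone, 38 x 105 x 17 mm, bystander behind the analyser; origin under its middle.
- red_tin: Red round tin, 64 mm across, 30 mm high, bystander left of the analyser; origin under its middle.

How it is judged:
On the way, in this order (a step that is already met when the one before it is completed fails the run):
1. the yellow ring lies flat over the window and has been let go (horizontal distance between yellow_ring_mid and window below 0.008 m and z of yellow_ring_mid in the frame of window between 0.001 and 0.007 m and contact force between each of the fingers, the arm and yellow_ring below 0.05 N and angle between yellow_ring_mid's own z axis and vertical below 0.12 rad), for 0.2 s.
2. the catch holds the lid shut by itself (value of joint shield_lid below 0.03 rad and contact force between each of the fingers, the arm and shield_lid below 0.05 N), for 0.3 s.
3. the lever is held in its middle position (value of joint enable_lever between 0.13 and 0.27 rad and contact force between any of the fingers, the arm and enable_lever above 1.5 N), for 1 s.
At the end, for the whole second after the job is handed in: For the whole last second the robot itself holds the enabling lever in its middle position (0.13 to 0.27 rad, pressing with more than 1.5 N, not moving), the lid is held shut by its catch alone (under 0.03 rad, not touched), and the yellow ring lies on the stage within 8 mm of the window's centre (all of step 2 and all of step 3 and horizontal distance between yellow_ring_mid and window below 0.008 m and z of yellow_ring_mid in the frame of window between 0.001 and 0.007 m and velocity of joint enable_lever between -0.1 and 0.1 rad/s); the arm keeps its last pose, push and grip.
It fails at once if the lever was pressed through to its bottom stop (value of joint enable_lever above 0.37 rad).
It fails at once if the lever was pressed while the lid was open (value of joint enable_lever above 0.08 rad and value of joint shield_lid above 0.05 rad).
It fails at once if the white ring, the red tin, the swage block or the oil stone was disturbed (moved over 30 mm) (distance of any of white_ring_mid, red_tin, swage_block, oil_stone from where it was at the start of the episode above 0.03 m).
It also fails if it takes over 64 s, if anything falls off the work surface, if the arm or the gripper's body presses on something with over 40 N, if the wrist force passes 120 N, or if a joint passes its speed limit or range.

## Working session

There is one attempt and no reset: what is moved stays moved. The work goes in short steps, Python scripts to look and compute and a tool call to move; the robot and the scene stay as the last step left them, time stands still between calls to the robot, and variables do not carry over. Pictures are saved under pics/ and viewed, at most 10 in all, crops included, and the job is handed in when it is done.

Besides the shell and the picture viewer there is one more tool, called after ">>>" by a JSON object that holds its "op" and its "data". arm_command: Moves the arm, as the interface text tells. Its arguments: {"type":"object","properties":{"series":{"type":"array","items":{"type":"number"}},"force":{"type":"number"}},"required":["series"]}

```bash
mkdir -p pics
python3 - <<'E'
from plant import telemetry, vision, ctrl
import cv2
s=telemetry.get_state();print({k:s[k] for k in('time','eef_pos','tcp_rot','opening')},ctrl.grip_point_offset)
for n in('top','side'):
    c=vision.read_camera(n);cv2.imwrite(f'pics/{n}0.png',c['color'])
    R,_=cv2.Rodrigues(c['rvec']);print(n,c['K'].tolist(),(-R.T@c['tvec'].reshape(3)).round(3),R.round(3).tolist())
E
```

```text
{'time': 0.0, 'eef_pos': array([ 0.22297611, -0.63634477,  0.20362666]), 'tcp_rot': array([ 9.85853328e-01,  1.67605996e-01, -8.15033576e-06, -1.20268450e-03]), 'opening': 0.9995469264651538} 0.0187
top [[414.49362099673914, 0.0, 279.18941885714173], [0.0, 414.49362099673914, 210.0448232981743], [0.0, 0.0, 1.0]] [ 0.356 -0.131  0.973] [[0.047, -0.999, 0.003], [-0.975, -0.047, -0.219], [0.219, 0.008, -0.976]]
side [[518.6709206742086, 0.0, 279.4623047320813], [0.0, 518.6709206742086, 212.51361203207813], [0.0, 0.0, 1.0]] [ 0.475 -0.85   0.812] [[0.999, -0.049, 0.021], [-0.019, -0.693, -0.721], [0.05, 0.72, -0.693]]
```

View pics/top0.png

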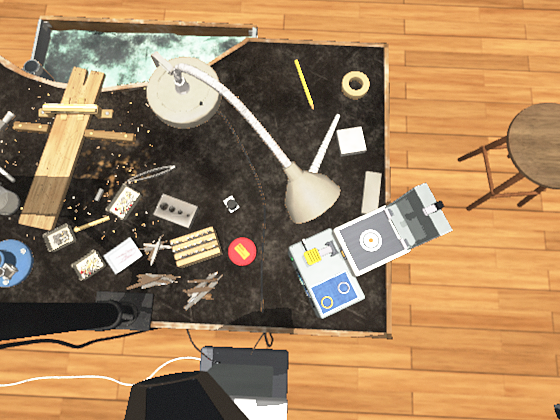

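View pics/side0.png

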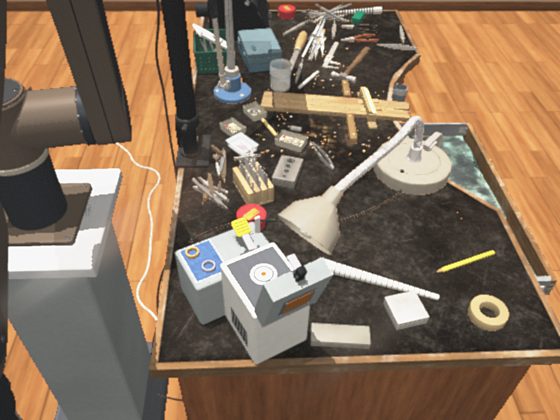

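The top view shows the window near (371,240), the yellow ring (327,302), the white ring (343,288), the lever pad (313,256) and the lid grip (436,207). Side view: window (263,273), yellow ring (193,252), grip (300,272).

```bash
cat > h.py <<'E'
import numpy as np, cv2
from plant import telemetry, vision, ctrl
from scipy.spatial.transform import Rotation as Ro
def cam(n):
    c=vision.read_camera(n);c['R']=cv2.Rodrigues(c['rvec'])[0];c['C']=-c['R'].T@c['tvec'].reshape(3);return c
def ray(c,p):
    d=c['R'].T@np.linalg.solve(c['K'],[p[0],p[1],1.]);return d/np.linalg.norm(d)
def onz(c,p,z):
    d=ray(c,p);return c['C']+d*(z-c['C'][2])/d[2]
def proj(c,P): return cv2.projectPoints(np.float64([P]),c['rvec'],c['tvec'],c['K'],None)[0].ravel()
def two(c1,p1,c2,p2):
    A=[];b=[]
    for c,p in((c1,p1),(c2,p2)):
        d=ray(c,p);M=np.eye(3)-np.outer(d,d);A.append(M);b.append(M@c['C'])
    x,*_=np.linalg.lstsq(np.vstack(A),np.hstack(b),rcond=None);return x
def blobs(c,lo,hi,box,amin=8):
    x0,y0,x1,y1=box;h=cv2.cvtColor(c['color'],cv2.COLOR_BGR2HSV)
    m=np.zeros(h.shape[:2],np.uint8);m[y0:y1,x0:x1]=cv2.inRange(h,lo,hi)[y0:y1,x0:x1]
    n,l,s,ce=cv2.connectedComponentsWithStats(m)
    return [(ce[i].round(1),s[i]) for i in range(1,n) if s[i][4]>=amin]
E
python3 - <<'E'
from h import *
t=cam('top');s=cam('side')
Y=((15,90,90),(35,255,255));B=((100,90,60),(125,255,255));K=((0,0,0),(179,255,45))
for n,c,b in(('top',t,(285,180,460,325)),('side',s,(170,200,340,360))):
    for nm,m in(('Y',Y),('amber',((5,60,90),(15,255,255))),('B',B),('K',K)):
        print(n,nm,[(x.tolist(),a.tolist()) for x,a in blobs(c,*m,b)])
a=cv2.resize(t['color'][180:325,285:460],None,fx=4,fy=4,interpolation=cv2.INTER_CUBIC)
cv2.imwrite('pics/tc.png',a)
b=cv2.resize(s['color'][200:350,170:345],None,fx=4,fy=4,interpolation=cv2.INTER_CUBIC)
cv2.imwrite('pics/sc.png',b)
E
```

```text
top Y [([422.8, 185.0], [385, 180, 75, 24, 641]), ([444.0, 190.9], [441, 189, 6, 4, 9]), ([449.0, 200.7], [436, 197, 24, 9, 100]), ([427.9, 276.7], [386, 213, 74, 112, 4681]), ([370.5, 240.0], [369, 239, 4, 3, 12]), ([312.0, 256.1], [304, 248, 17, 17, 195]), ([342.4, 253.2], [341, 250, 4, 7, 13]), ([326.0, 301.8], [321, 296, 11, 12, 34]), ([455.4, 315.9], [453, 315, 7, 3, 9]), ([423.6, 323.7], [412, 322, 28, 3, 39])]
top amber [([395.5, 191.0], [385, 180, 33, 25, 375]), ([447.7, 200.6], [427, 182, 33, 41, 705]), ([455.1, 226.1], [450, 224, 10, 5, 40]), ([434.1, 252.5], [398, 236, 62, 25, 603]), ([415.6, 297.4], [386, 260, 74, 65, 2452]), ([454.8, 267.7], [452, 266, 8, 4, 12]), ([432.7, 296.8], [406, 292, 54, 9, 177]), ([418.2, 304.0], [416, 302, 5, 4, 11])]
top B [([333.7, 291.7], [312, 273, 45, 41, 782]), ([343.2, 287.4], [340, 284, 8, 8, 52]), ([326.5, 301.8], [323, 298, 8, 8, 52])]
top K [([382.2, 184.5], [381, 180, 4, 11, 32]), ([332.5, 204.8], [327, 199, 11, 12, 13]), ([438.6, 204.6], [435, 201, 9, 8, 32]), ([381.5, 204.8], [379, 203, 6, 4, 8]), ([321.2, 215.1], [319, 213, 5, 4,
[... 933 characters left out ...]
.1], [190, 238, 3, 5, 9]), ([170.6, 250.2], [170, 246, 3, 10, 17]), ([297.7, 302.1], [283, 291, 31, 23, 237]), ([328.9, 357.9], [315, 356, 25, 4, 68]), ([245.0, 359.0], [240, 359, 11, 1, 11])]
side B [([203.1, 260.3], [181, 241, 41, 39, 642]), ([192.0, 252.0], [189, 251, 7, 3, 19]), ([208.1, 265.6], [204, 264, 9, 4, 27])]
side K [([176.6, 236.3], [175, 234, 4, 6, 10]), ([179.5, 245.0], [174, 241, 16, 10, 67]), ([172.9, 263.5], [171, 252, 5, 23, 60]), ([300.2, 275.9], [296, 271, 10, 10, 43]), ([217.4, 321.1], [205, 316, 22, 10, 91]), ([301.2, 350.7], [271, 332, 55, 27, 475]), ([208.0, 358.5], [206, 357, 5, 3, 8]), ([224.4, 357.9], [220, 357, 10, 2, 11]), ([237.6, 357.8], [235, 357, 6, 2, 8])]
```

View pics/tc.png

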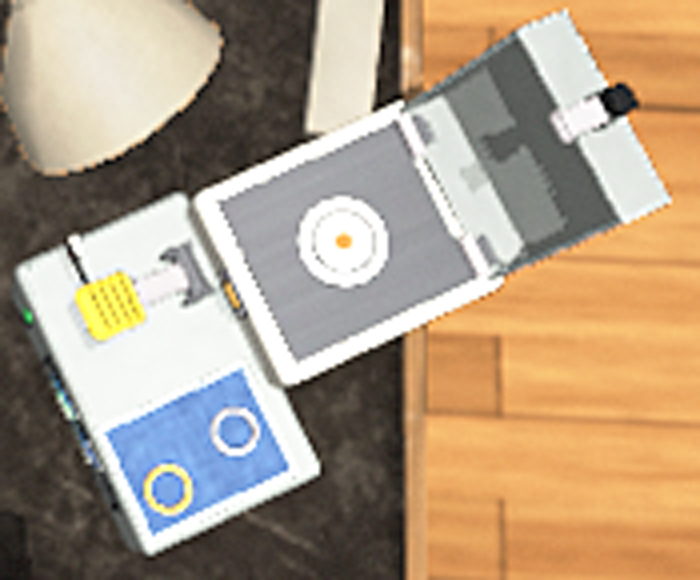

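View pics/sc.png

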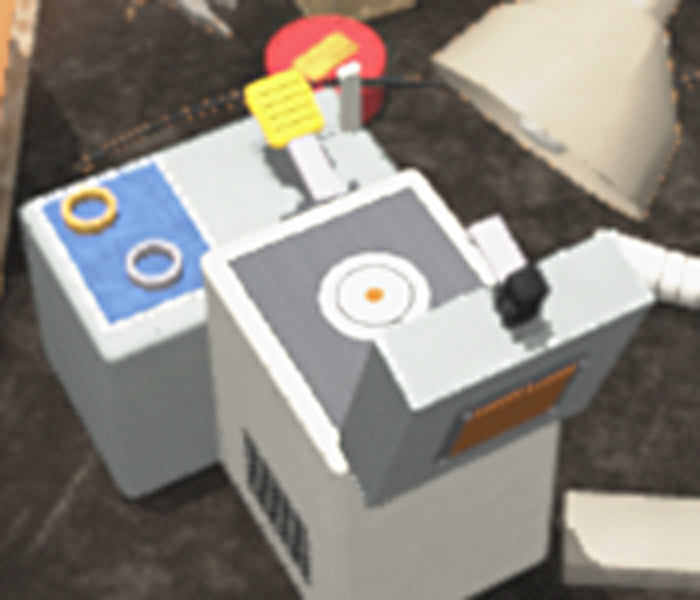

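The crops confirm: window, both rings in dish, lever lifted, and lid leaning to the right (-y) with its grip at crop (620,98)/(522,297). Now I work out positions and the yaw.

Run:
```python
from h import *
t=cam('top');s=cam('side')
np.set_printoptions(precision=4,suppress=True)
yaws=[]
for nm,c,b in(('top',t,(300,265,365,325)),('side',s,(170,230,230,290))):
    h=cv2.cvtColor(c['color'],cv2.COLOR_BGR2HSV);m=np.zeros(h.shape[:2],np.uint8)
    x0,y0,x1,y1=b;m[y0:y1,x0:x1]=cv2.inRange(h,(100,90,60),(125,255,255))[y0:y1,x0:x1]
    P=np.argwhere(m)[:,::-1];hu=cv2.convexHull(P.astype(np.int32))[:,0]
    W=np.array([onz(c,p,.112)[:2] for p in hu])
    r=cv2.minAreaRect((W*1000).astype(np.float32));print(nm,'dish',r)
for a,b in(((370.5,240),(263.2,273.1)),):print('window two',two(t,a,s,b),onz(t,a,.151),onz(s,b,.151))
print('ring',two(t,(326.5,301.8),s,(192,252.1)),onz(t,(326.4,301.8),.116),onz(s,(192,252.1),.116))
print('white',onz(t,(343.4,287.3),.116),onz(s,(208.2,265.5),.116))
print('pad',two(t,(312.5,256.5),s,(241.5,227.5)),onz(t,(312.5,256.5),.148))
print('grip',two(t,(438.6,204.6),s,(300.5,274)))
# hinge corners of chamber top in top crop
for p in((402,102),(500,285),(287,383),(197,190)):print('ch',onz(t,(285+p[0]/4,180+p[1]/4),.148))
```

```text
top dish ((392.89453125, -231.8397216796875), (84.2911148071289, 89.70516967773438), 27.370695114135742)
side dish ((383.88385009765625, -239.9998779296875), (54.20094680786133, 75.4498291015625), 27.131505966186523)
window two [ 0.4881 -0.3094  0.1548] [ 0.4878 -0.3104  0.151 ] [ 0.489  -0.3061  0.151 ]
ring [ 0.3639 -0.2285  0.1198] [ 0.3632 -0.2289  0.116 ] [ 0.364  -0.2249  0.116 ]
white [ 0.3936 -0.2628  0.116 ] [ 0.3944 -0.2571  0.116 ]
pad [ 0.4515 -0.1956  0.1458] [ 0.4496 -0.1956  0.148 ]
grip [ 0.5373 -0.4046  0.2668]
ch [ 0.5611 -0.3418  0.148 ]
ch [ 0.4694 -0.3898  0.148 ]
ch [ 0.4159 -0.2839  0.148 ]
ch [ 0.5103 -0.2378  0.148 ]
```

```bash
cat >> h.py <<'E'
np.set_printoptions(precision=4,suppress=True)
X=np.array([.460,-.888,0]);Y=np.array([.888,.460,0]);Z=np.array([0,0,1.])
WIN=np.array([.4884,-.3083,.151]);RING=np.array([.3636,-.2270,.116]);ORG=WIN-.04*X-.151*Z
HIN=WIN+.056*X
RT=Ro.from_matrix(np.c_[-X,Y,-Z]) if np.linalg.det(np.c_[-X,Y,-Z])>0 else Ro.from_matrix(np.c_[X,Y,-Z])
def go(*P):
    s=telemetry.get_state();R=Ro.from_quat(s['tcp_rot'])
    print('t',round(s['time'],2),'tcp',s['eef_pos'],'F',s['contact_force'],'op',round(s['opening'],3),'rotvec deg',(R.inv()*RT).as_rotvec(degrees=True).round(2))
    for p in P: print(p,'->cm',(R.inv().apply(np.array(p)-s['eef_pos'])*100).round(2))
E
python3 -c "
from h import *
print(RT.as_matrix());go([.3636,-.227,.19])"
```

```text
[[-0.46    0.8879  0.    ]
 [ 0.8879  0.46    0.    ]
 [ 0.      0.     -1.    ]]
t 0.3 tcp [ 0.223  -0.6368  0.2046] F [ 0.9219 -1.2478  0.4367] op 1.002 rotvec deg [ -0.03  -0.04 -98.09]
[0.3636, -0.227, 0.19] ->cm [ 26.81 -34.04   1.49]
```

>>> {"op": "arm_command", "data": {"series": [2.7,-3.4,0,0,0,-7,0,5.4,-6.8,0,0,0,-14,0.2,8.1,-10.2,0,0,0,-21,0.4,10.8,-13.6,0,0,0,-28,0.5,13.5,-17,0,0,0,-35,0.5,16.2,-20.4,0,0,0,-42,0.5,18.9,-23.8,0,0,0,-49,0.5,21.5,-27.2,0.5,0,0,-56,0.5,24.2,-30.6,1,0,0,-63,0.5,26.8,-34,1.5,0,0,-70,0.5], "force": 30}}

```text
time: 1.13
eef_pos: [0.3586, -0.2419, 0.1922]
tcp_rot: [0.71, 0.705, 0.0, 0.001]
contact_force: [1.1, -0.6, -0.6]
opening: 0.508
finger_force: 0.0
```

>>> {"op": "arm_command", "data": {"series": [0,0,0,0,0,-7,0.5,0,0,0,0,0,-14,0.5,0,0,0,0,0,-21,0.5,0,0,0,0,0,-28,0.5,0,0,0,0,0,-28,0.5,0,0,0,0,0,-28,0.5]}}

```text
time: 1.63
eef_pos: [0.3583, -0.2436, 0.1921]
tcp_rot: [0.522, 0.853, -0.0, 0.0]
contact_force: [-0.3, 0.1, -0.0]
opening: 0.503
finger_force: 0.0
```

Run:
```python
from h import *
go([.3636,-.227,.135],[.3636,-.227,.113])
t=cam('top');s=cam('side')
a=cv2.resize(t['color'][220:330,270:390],None,fx=5,fy=5,interpolation=cv2.INTER_CUBIC)
b=cv2.resize(s['color'][170:290,140:260],None,fx=4,fy=4,interpolation=cv2.INTER_CUBIC)
b=b[:, :];im=np.zeros((550,800,3),np.uint8);a=cv2.resize(a,(400,367));b=cv2.resize(b,(400,400));im[:367,:400]=a;im[:400,400:]=b
cv2.imwrite('pics/p3.png',im)
```

```text
t 1.63 tcp [ 0.3583 -0.2436  0.1921] F [-0.3085  0.1437 -0.0375] op 0.503 rotvec deg [ 0.    0.01 -0.26]
[0.3636, -0.227, 0.135] ->cm [1.24 1.23 5.71]
[0.3636, -0.227, 0.113] ->cm [1.24 1.23 7.91]
```

View pics/p3.png

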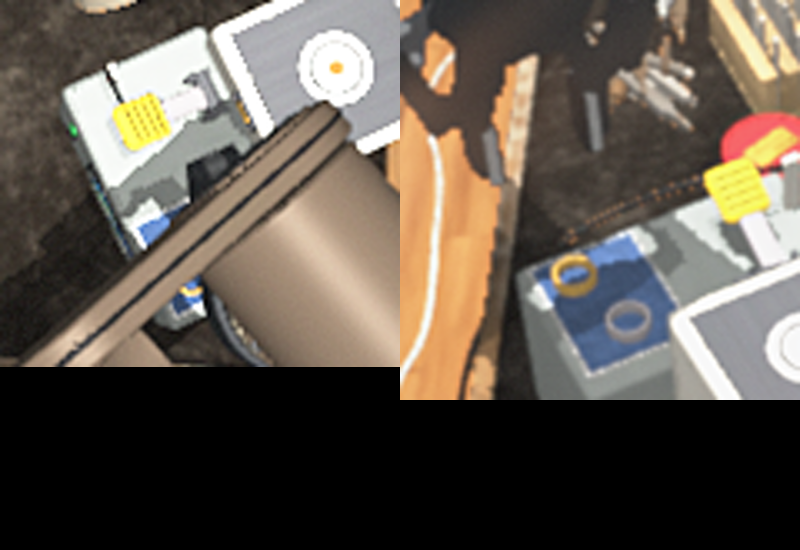

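The side view shows the open fingers (tips near (169,225) and (198,215)) above and short of the yellow ring at (192,252), because the last row was rate-limited. I'll shift over the ring and descend part-way.

>>> {"op": "arm_command", "data": {"series": [0.7,0.7,0,0,0,0,0.5,1.2,1.2,0,0,0,0,0.5,1.24,1.23,3,0,0,0,0.5,1.24,1.23,5,0,0,0,0.5,1.24,1.23,5.7,0,0,0,0.5,1.24,1.23,5.7,0,0,0,0.5,1.24,1.23,5.7,0,0,0,0.5]}}

```text
time: 2.32
eef_pos: [0.3638, -0.2269, 0.1354]
tcp_rot: [0.52, 0.854, 0.0, 0.0]
contact_force: [0.4, -0.5, 1.2]
opening: 0.5
finger_force: 0.0
```

Run:
```python
from h import *
go([.3636,-.227,.113])
s=cam('side');p=telemetry.get_state()['eef_pos'];print(proj(s,p),proj(s,RING))
b=cv2.resize(s['color'][195:295,140:240],None,fx=6,fy=6,interpolation=cv2.INTER_CUBIC)
cv2.imwrite('pics/p4.png',b)
```

```text
t 2.32 tcp [ 0.3638 -0.2269  0.1354] F [ 0.3813 -0.4951  1.2057] op 0.5 rotvec deg [ 0.   -0.   -0.09]
[0.3636, -0.227, 0.113] ->cm [-0.   -0.03  2.24]
[190.9176 245.4756] [191.6658 252.9706]
```

View pics/p4.png

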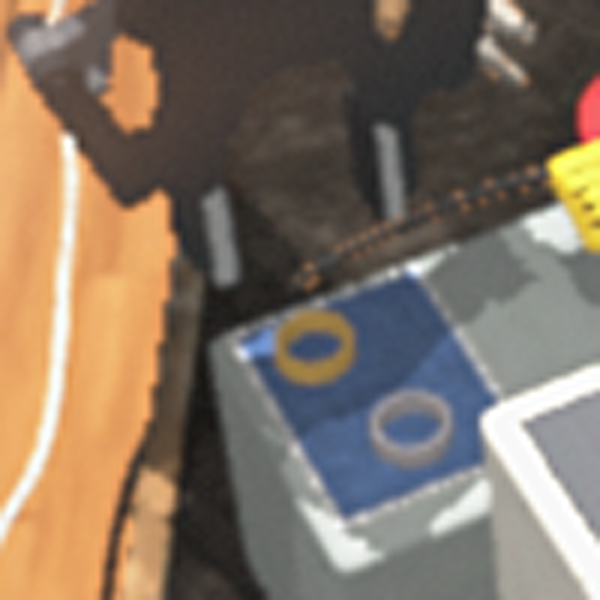

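The tips (crop (225,283), (390,220)) straddle the ring line but sit apparently higher than the nominal TCP. I'll descend and look again before closing.

>>> {"op": "arm_command", "data": {"series": [0,0,0.7,0,0,0,0.5,0,0,1.4,0,0,0,0.5,0,0,2.1,0,0,0,0.5,0,0,2.1,0,0,0,0.6,0,0,2.1,0,0,0,0.6,0,0,2.1,0,0,0,0.6]}}

```text
time: 2.87
eef_pos: [0.3636, -0.2271, 0.1139]
tcp_rot: [0.52, 0.854, 0.0, -0.0]
contact_force: [-0.3, -0.2, -0.2]
opening: 0.398
finger_force: 0.0
```

Run:
```python
from h import *
go([.3636,-.227,.113])
s=cam('side');p=telemetry.get_state()['eef_pos'];print(proj(s,p),proj(s,RING))
b=cv2.resize(s['color'][205:285,150:230],None,fx=7,fy=7,interpolation=cv2.INTER_CUBIC)
b=cv2.convertScaleAbs(b,alpha=1.6,beta=20)
cv2.imwrite('pics/p5.png',b)
```

```text
t 2.87 tcp [ 0.3636 -0.2271  0.1139] F [-0.2919 -0.2121 -0.2441] op 0.398 rotvec deg [-0.   -0.01 -0.09]
[0.3636, -0.227, 0.113] ->cm [0.   0.   0.09]
[191.8131 253.7402] [191.6658 252.9706]
```

View pics/p5.png

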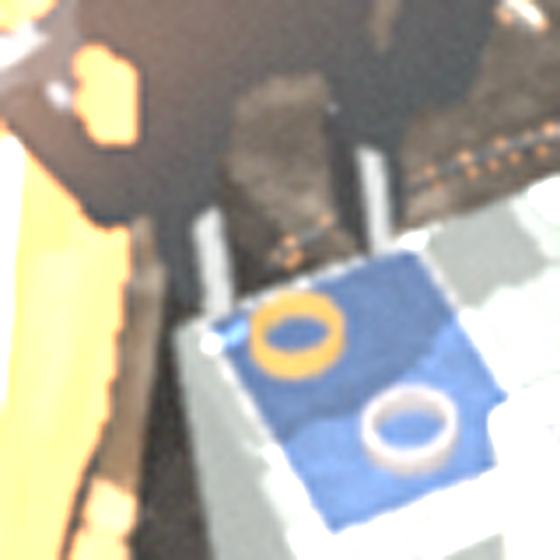

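Pads' ends (crop (222,308), (383,247)) appear about 8 px above the ring's centre line. Closing gently will show whether the depth suffices.

>>> {"op": "arm_command", "data": {"series": [0,0,0,0,0,0,0.7,0,0,0,0,0,0,0.8,0,0,0,0,0,0,0.9,0,0,0,0,0,0,0.9,0,0,0,0,0,0,0.9], "force": 20}}

```text
time: 3.33
eef_pos: [0.3636, -0.2271, 0.1141]
tcp_rot: [0.52, 0.854, -0.0, 0.0]
contact_force: [-0.3, 0.0, -0.4]
opening: 0.101
finger_force: 0.0
```

Run:
```python
from h import *
go([.3636,-.227,.113])
s=cam('side')
b=cv2.resize(s['color'][205:285,150:230],None,fx=7,fy=7,interpolation=cv2.INTER_CUBIC)
b=cv2.convertScaleAbs(b,alpha=1.6,beta=20)
cv2.imwrite('pics/p6.png',b)
```

```text
t 3.33 tcp [ 0.3636 -0.2271  0.1141] F [-0.3139  0.0008 -0.3889] op 0.101 rotvec deg [ 0.    0.01 -0.09]
[0.3636, -0.227, 0.113] ->cm [0.01 0.   0.11]
```

View pics/p6.png

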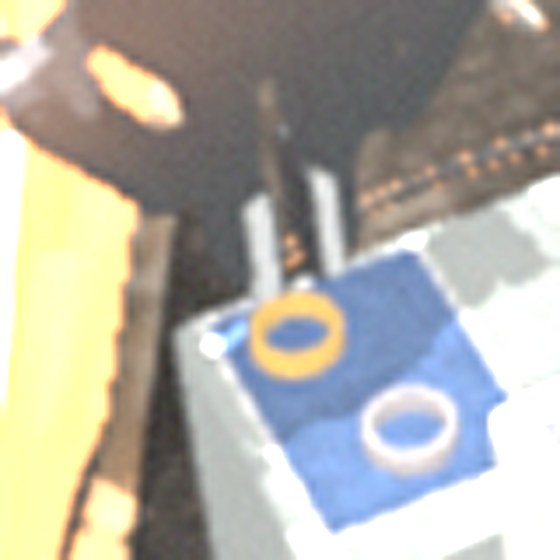

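The fingers closed on nothing (opening 0.10), their tips just short of or above the ring at crop (301,285). So the tips are physically higher than nominal, or further off. I'll reopen and descend by feel.

>>> {"op": "arm_command", "data": {"series": [0,0,0,0,0,0,0.55,0,0,0,0,0,0,0.55,0,0,0,0,0,0,0.55,0,0,0.2,0,0,0,0.55,0,0,0.4,0,0,0,0.55,0,0,0.6,0,0,0,0.55,0,0,0.8,0,0,0,0.55,0,0,0.8,0,0,0,0.55]}}

```text
time: 4.05
eef_pos: [0.3633, -0.2267, 0.1053]
tcp_rot: [0.52, 0.854, 0.0, -0.001]
contact_force: [-0.5, -0.2, -0.4]
opening: 0.448
finger_force: 0.0
```

```bash
cat > look.py <<'E'
from h import *
go()
s=cam('side');g=cv2.cvtColor(s['color'],cv2.COLOR_BGR2HSV)
for v in range(222,262,2):
    print(v,' '.join('%3d'%x if not(100<g[v,172+i,0]<125 and g[v,172+i,1]>90) else ' BB' for i,x in enumerate(g[v,172:214,2])))
E
python3 look.py
```

```text
t 4.05 tcp [ 0.3633 -0.2267  0.1053] F [-0.4511 -0.1817 -0.3915] op 0.448 rotvec deg [-0.02 -0.07 -0.09]
222  67  63  65  61  60  59  59  57  57  57  55  54  62  60  64  67  70  68  67  65  62  62  63  63  68  68  71  53  47  50  48  49  48  48  47  50  51  46  46  47  49  50
224  63  61  62  59  57  58  56  54  54  53  51  59  69  69  67  65  63  64  62  61  62  65  67  67  63  52  50  46  46  48  50  48  47  49  48  48  49  48  58  65  71  68
226  59  57  56  58  57  54  54  54  52  50  55  66  72  73  66  66  64  60  58  60  60  64  65  68  69  61  42  43  46  47  48  49  48  49  49  48  48  58  66  69  68  64
228  59  56  55  54  53  53  53  52  50  49  55  69  76  78  81  76  76  69  65  67  70  69  65  63  67  60  45  38  42  45  57  67  57  48  45  50  56  70  79  86  70  65
230  54  58  54  51  51  52  50  49  49  46  55  70  75  74  69  73  77  73  72  74  74  78  76  78  74  68  49  39  38  43  81 128 131 120  71  45  59  87  80  84  79  65
232  53  53  49  51  50  50  47  47  48  48  45  48  53  68  74  77  83  83  80  79  77  81  87  84  77  71  58  40  36  38  57 100 130
[... 1744 characters left out ...]
  BB  BB  BB
254  56  29  49  91 116 119 135 183 194 145  BB  BB  BB  99 144 148 117 101 103 102 102 101 104 120 147 149 131  97  BB  BB  BB  BB  BB  BB  BB  BB  BB  BB  BB  BB  BB  BB
256  50  25  41  75 109 115 117 118 126 135 127 108  BB 105 114 145 159 157 157 157 155 154 158 154 145 128 102  BB  BB  BB  BB  BB  BB  BB  BB  BB  BB  BB  BB  BB  BB  BB
258  43  24  28  58 104 112 115 118 119 129 152 132 108  BB  BB 101 105 125 135 146 147 131 118 109 106  BB  BB  BB  BB  BB  BB  BB  BB  BB  BB  BB  BB  BB  BB  BB  BB  BB
260  35  28  30  44  81 105 112 113 118 118 121 133 126 114  BB  BB  BB  BB  BB  BB  BB  BB  BB  BB  BB  BB  BB  BB  BB  BB  BB  BB 112 122 134 147 150 149 150 146 147  BB
```

No contact at 7 mm below felt height, so the tips really sit higher than reported. I'll keep descending by feel.

>>> {"op": "arm_command", "data": {"series": [0,0,0.1,0,0,0,0.55,0,0,0.2,0,0,0,0.55,0,0,0.3,0,0,0,0.55,0,0,0.4,0,0,0,0.55,0,0,0.5,0,0,0,0.55,0,0,0.6,0,0,0,0.55,0,0,0.6,0,0,0,0.55]}}

```text
time: 4.68
eef_pos: [0.3635, -0.2269, 0.0997]
tcp_rot: [0.52, 0.854, 0.0, -0.0]
contact_force: [0.8, 0.1, -0.9]
opening: 0.449
finger_force: 0.0
```

```bash
python3 look.py | cut -c1-190
```

```text
t 4.68 tcp [ 0.3635 -0.2269  0.0997] F [ 0.8088  0.1056 -0.8541] op 0.449 rotvec deg [-0.01 -0.02 -0.09]
222  64  63  63  63  62  59  59  57  55  55  54  54  53  51  49  54  58  58  58  61  59  62  63  62  66  65  48  46  48  50  49  50  47  50  50  50  49  49  48  48  50  49
224  61  59  59  60  59  58  57  55  55  53  53  52  53  54  57  66  62  63  64  62  64  66  69  66  67  65  65  54  50  48  50  47  49  48  50  49  48  48  50  48  49  48
226  59  59  59  55  58  53  53  48  53  52  53  58  66  70  68  63  63  62  60  59  60  63  65  66  69  60  57  62  52  46  46  46  48  48  51  48  47  50  51  58  63  63
228  58  56  57  54  55  53  51  54  53  50  50  58  75  80  80  79  75  70  68  66  70  67  65  61  68  63  45  41  47  45  48  48  49  49  52  49  48  52  73  86  70  64
230  52  54  54  52  50  51  51  50  51  47  53  60  72  77  70  73  77  73  72  74  74  76  78  78  75  69  49  42  44  44  48  56  50  45  46  47  60  84  81  84  77  66
232  54  52  50  49  50  49  52  47  48  48  47  48  55  65  77  77  81  83  80  77  76  80  88  86  78  69  59  44  39  39  72 121 131
[... 1744 characters left out ...]
  BB  BB  BB
254  60  29  50  83  98  94 109 121 132 133 115  80  BB  99 144 149 119  99 102 106 104 100 102 123 147 151 130  95  BB  BB  BB  BB  BB  BB  BB  BB  BB  BB  BB  BB  BB  BB
256  52  27  38  75 109 118 119 118 127 137 128 107  BB 104 113 145 159 159 158 154 156 156 158 153 145 127 103  BB  BB  BB  BB  BB  BB  BB  BB  BB  BB  BB  BB  BB  BB  BB
258  41  28  27  61 102 112 115 117 118 132 153 131 107  BB  BB 100 105 126 136 146 146 132 117 105 105  BB  BB  BB  BB  BB  BB  BB  BB  BB  BB  BB  BB  BB  BB  BB  BB  BB
260  35  30  31  47  82 105 110 114 117 119 121 131 127 112  BB  BB  BB  BB  BB  BB  BB  BB  BB  BB  BB  BB  BB  BB  BB  BB  BB  BB 112 122 134 144 148 150 150 144 145  BB
```

Now the right finger visibly covers felt (side (205,246)), so it is above the dish. Continue down.

>>> {"op": "arm_command", "data": {"series": [0,0,0.1,0,0,0,0.6,0,0,0.2,0,0,0,0.6,0,0,0.3,0,0,0,0.6,0,0,0.4,0,0,0,0.6,0,0,0.5,0,0,0,0.6,0,0,0.6,0,0,0,0.6,0,0,0.6,0,0,0,0.6]}}

```text
time: 5.32
eef_pos: [0.3635, -0.2269, 0.0937]
tcp_rot: [0.52, 0.854, 0.0, -0.0]
contact_force: [-0.1, 0.7, 0.1]
opening: 0.397
finger_force: 0.0
```

```bash
python3 look.py | sed -n '1p;13,21p'
```

```text
t 5.32 tcp [ 0.3635 -0.2269  0.0937] F [-0.1392  0.6643  0.0723] op 0.397 rotvec deg [-0.01 -0.02 -0.09]
244  75  52  45  48  46  46  50  70 102 120  98  54  33  34  38  35  36  36  42  51  76  95  96 114 122 126 118  83  48  37  45  88 129 128  94  66  80  BB  BB 121 136 124
246  93  63  48  48  47  47  59  98 128 137 123  68  36  42  52  72  94 114 128 133 134 131 107 102  99  BB  BB  BB  81  48  38  78 128 133 118 102  BB  BB  BB  BB 114 125
248  79  52  44  46  47  45  53  82 125 135 124  87 104 128 123 130 153 154 158 158 159 158 160 154 149 118 102  BB  BB  BB  60  63 110 126 116  BB  BB  BB  BB  BB  BB 111
250  77  46  42  48  50  49  46  71 121 134 128  97  83  95 140 145 140 139 116 101  99 100 107 126 141 151 137 103  BB  BB  BB  BB  BB  BB  BB  BB  BB  BB  BB  BB  BB  BB
252  71  41  41  60  51  47  44  57  97 129 134 120  83 100 146 132  92 101  BB  BB  BB  BB  BB  BB 100 137 138 103  BB  BB  BB  BB  BB  BB  BB  BB  BB  BB  BB  BB  BB  BB
254  58  31  50  84  82  57  40  50  87 125 133 125  90  92 144 148 117 100 101 104 103 101 101 121 144 149 129  97  BB  BB  BB  BB  BB  BB  BB  BB  BB  BB  BB  BB  BB  BB
256  50  30  41  78 107 107  96 107 117 127 130 125  94  86 111 146 156 158 157 154 154 155 158 153 145 128 103  BB  BB  BB  BB  BB  BB  BB  BB  BB  BB  BB  BB  BB  BB  BB
258  43  28  25  60 103 111 116 118 118 126 139 128 107  BB  BB 104 105 125 136 146 145 132 118 106 107  BB  BB  BB  BB  BB  BB  BB  BB  BB  BB  BB  BB  BB  BB  BB  BB  BB
260  32  27  29  46  82 105 109 114 118 118 123 131 129 110  BB  BB  BB  BB  BB  BB  BB  BB  BB  BB  BB  BB  BB  BB  BB  BB  BB  BB 110 123 133 143 149 149 151 145 145  BB
```

>>> {"op": "arm_command", "data": {"series": [0,0,0.1,0,0,0,0.6,0,0,0.2,0,0,0,0.6,0,0,0.3,0,0,0,0.6,0,0,0.4,0,0,0,0.6,0,0,0.4,0,0,0,0.6]}}

```text
time: 5.78
eef_pos: [0.3634, -0.2269, 0.0897]
tcp_rot: [0.52, 0.854, 0.0, -0.0]
contact_force: [-0.3, 0.2, -0.3]
opening: 0.401
finger_force: 0.0
```

```bash
python3 look.py | sed -n '1p;13,21p'
```

```text
t 5.78 tcp [ 0.3634 -0.2269  0.0897] F [-0.325   0.1567 -0.2507] op 0.401 rotvec deg [-0.01 -0.03 -0.09]
244  51  46  50  48  48  48  49  42  51  58  55  40  38  36  39  39  34  37  41  52  75  96  96 114 122 129 110  66  37  38  48  87 128 129  92  54  61  BB  BB 123 137 124
246  84  63  48  49  50  48  50  76 110 129 120  69  36  43  51  72  92 117 130 130 136 131 108 100  99  BB  BB  BB  62  37  37  78 127 128  99  73  85  BB  BB  BB 113 125
248  80  51  45  45  49  46  53  86 126 136 125  89 103 130 121 131 152 156 156 159 160 159 157 154 150 118 104  BB  BB  77  45  65 116 133 127 109  BB  BB  BB  BB  BB 111
250  81  49  44  47  43  46  43  76 122 134 125  94  82  95 140 145 141 137 116 104 100 101 106 126 142 151 139 104  BB  BB  79  65  94 116 115 111  BB  BB  BB  BB  BB  BB
252  71  42  41  51  47  46  47  60  97 128 134 119  81 100 146 130  93 104  BB  BB  BB  BB  BB  BB 100 135 137 103  BB  BB  BB  BB  BB  BB  BB  BB  BB  BB  BB  BB  BB  BB
254  59  30  42  63  58  48  47  51  85 124 134 124  91  90 143 147 116 100 103 101 102 102 102 119 148 151 129  97  BB  BB  BB  BB  BB  BB  BB  BB  BB  BB  BB  BB  BB  BB
256  50  26  44  77  96  70  47  51  76 119 134 127  97  80 110 145 159 159 156 154 157 155 158 154 144 126 104  BB  BB  BB  BB  BB  BB  BB  BB  BB  BB  BB  BB  BB  BB  BB
258  45  25  27  61 104 110 108 115 116 124 131 130 109  88  BB 100 105 126 136 148 147 130 119 107 106  BB  BB  BB  BB  BB  BB  BB  BB  BB  BB  BB  BB  BB  BB  BB  BB  BB
260  34  27  28  45  81 106 110 114 119 119 122 127 125 110  BB  BB  BB  BB  BB  BB  BB  BB  BB  BB  BB  BB  BB  BB  BB  BB  BB  BB 112 122 133 144 149 150 149 147 145  BB
```

>>> {"op": "arm_command", "data": {"series": [0,0,0.1,0,0,0,0.6,0,0,0.2,0,0,0,0.6,0,0,0.3,0,0,0,0.6,0,0,0.4,0,0,0,0.6,0,0,0.4,0,0,0,0.6]}}

```text
time: 6.25
eef_pos: [0.3634, -0.2269, 0.0857]
tcp_rot: [0.52, 0.854, 0.0, -0.0]
contact_force: [0.0, -0.2, -0.4]
opening: 0.4
finger_force: 0.0
```

```bash
python3 look.py | sed -n '1p;15,21p'
```

```text
t 6.25 tcp [ 0.3634 -0.2269  0.0857] F [ 0.0165 -0.1827 -0.3831] op 0.4 rotvec deg [-0.01 -0.03 -0.09]
248  76  51  46  48  49  48  53  79 118 134 127  92 104 130 122 129 152 155 155 159 158 160 157 154 149 120 105  BB  BB  47  41  68 114 133 123  93  BB  BB  BB  BB  BB 111
250  77  47  43  48  47  46  48  74 122 134 125  96  82  97 140 147 142 139 116 103 101 101 107 125 142 150 139 106  BB  BB  49  56  98 132 128 114  BB  BB  BB  BB  BB  BB
252  71  42  44  46  47  48  44  59  96 130 134 119  83 101 146 130  93 104  BB  BB  BB  BB  BB  BB  99 136 137 106  BB  BB  BB  77  96 110 112  BB  BB  BB  BB  BB  BB  BB
254  60  35  36  51  49  47  47  52  86 124 133 126  88  90 142 148 118 101 102 102 105 102 100 122 147 151 129  97  BB  BB  BB  BB  BB  BB  BB  BB  BB  BB  BB  BB  BB  BB
256  52  26  39  64  74  55  46  43  72 121 134 126  96  82 111 146 158 161 157 156 155 155 160 155 145 130 103  BB  BB  BB  BB  BB  BB  BB  BB  BB  BB  BB  BB  BB  BB  BB
258  42  26  32  60 101  84  58  56  76 110 130 133 120  85  BB 102 105 126 135 147 145 131 118 106 104  BB  BB  BB  BB  BB  BB  BB  BB  BB  BB  BB  BB  BB  BB  BB  BB  BB
260  34  27  29  45  84 103 107 110 120 124 126 131 124 100  BB  BB  BB  BB  BB  BB  BB  BB  BB  BB  BB  BB  BB  BB  BB  BB  BB  BB 111 121 132 144 149 149 150 146 146  BB
```

>>> {"op": "arm_command", "data": {"series": [0,0,0.1,0,0,0,0.6,0,0,0.2,0,0,0,0.65,0,0,0.2,0,0,0,0.7,0,0,0.2,0,0,0,0.78,0,0,0.2,0,0,0,0.85,0,0,0.2,0,0,0,0.85,0,0,0.2,0,0,0,0.85], "force": 20}}

```text
time: 6.88
eef_pos: [0.3646, -0.2282, 0.0858]
tcp_rot: [0.52, 0.854, -0.001, 0.001]
contact_force: [-0.8, 0.8, 6.5]
opening: 0.262
finger_force: 22.0
```

Run:
```python
from h import *
go()
s=cam('side')
b=cv2.resize(s['color'][205:285,150:230],None,fx=7,fy=7,interpolation=cv2.INTER_CUBIC)
cv2.imwrite('pics/p7.png',cv2.convertScaleAbs(b,alpha=1.6,beta=20))
```

```text
t 6.88 tcp [ 0.3646 -0.2282  0.0858] F [-0.7552  0.7582  6.4547] op 0.262 rotvec deg [ 0.03  0.17 -0.08]
```

The grip holds at opening 0.26 (24 mm: the ring) with 22 N. The tips touch the felt at a reported z of 0.086, so reported z is about 26 mm low; I'll apply that from now on. Lift and go over the window.

>>> {"op": "arm_command", "data": {"series": [0,0,-1,0,0,0,0.85,0,0,-3,0,0,0,0.85,0,0,-5,0,0,0,0.85,0,0,-7,0,0,0,0.85,0,0,-7.5,0,0,0,0.85,0,0,-7.5,0,0,0,0.85]}}

```text
time: 7.43
eef_pos: [0.3645, -0.2279, 0.161]
tcp_rot: [0.52, 0.854, -0.001, 0.002]
contact_force: [0.2, 0.2, 0.0]
opening: 0.261
finger_force: 19.7
```

```bash
python3 -c "
from h import *
go([.4884,-.3083,.16])"
```

```text
t 7.43 tcp [ 0.3645 -0.2279  0.161 ] F [0.1712 0.2142 0.0465] op 0.261 rotvec deg [ 0.08  0.24 -0.09]
[0.4884, -0.3083, 0.16] ->cm [-12.82   7.32   0.16]
```

>>> {"op": "arm_command", "data": {"series": [-3,1.7,0,0,0,0,0.85,-6,3.4,0,0,0,0,0.85,-9,5.1,0,0,0,0,0.85,-11.5,6.6,0,0,0,0,0.85,-12.7,7.3,0,0,0,0,0.85,-12.7,7.3,1.0,0,0,0,0.85,-12.7,7.3,1.8,0,0,0,0.85,-12.7,7.3,1.8,0,0,0,0.85,-12.7,7.3,1.8,0,0,0,0.85]}}

```text
time: 8.18
eef_pos: [0.4848, -0.3048, 0.1386]
tcp_rot: [0.52, 0.854, 0.0, -0.002]
contact_force: [0.7, 0.2, -0.5]
opening: 0.258
finger_force: 19.7
```

Run:
```python
from h import *
go([.4884,-.3083,.125])
s=cam('side');t=cam('top')
for c,b in((s,(235,235,300,290)),(t,(345,215,400,265))):
  for m in(((15,60,40),(35,255,255)),):
    print([(x.tolist(),a.tolist()) for x,a in blobs(c,*m,b)])
print(proj(s,WIN+[0,0,.0105]),proj(s,WIN),proj(t,WIN))
b=cv2.resize(s['color'][220:300,220:320],None,fx=4,fy=4,interpolation=cv2.INTER_CUBIC)
a=cv2.resize(t['color'][205:285,320:420],None,fx=4,fy=4,interpolation=cv2.INTER_CUBIC)
cv2.imwrite('pics/p8.png',cv2.convertScaleAbs(np.hstack([b,a]),alpha=1.4,beta=20))
```

```text
t 8.18 tcp [ 0.4848 -0.3048  0.1386] F [ 0.7266  0.1554 -0.4831] op 0.258 rotvec deg [-0.1  -0.25 -0.09]
[0.4884, -0.3083, 0.125] ->cm [-0.48  0.16  1.36]
[([239.2, 235.6], [237, 235, 5, 2, 9]), ([263.1, 264.6], [258, 257, 11, 18, 117])]
[([349.4, 217.4], [345, 215, 11, 6, 21]), ([376.6, 224.9], [354, 215, 45, 26, 382]), ([397.5, 217.2], [396, 215, 4, 6, 12]), ([347.9, 230.1], [345, 225, 8, 11, 25]), ([354.1, 227.5], [351, 226, 7, 4, 14]), ([393.6, 244.3], [384, 227, 16, 37, 182]), ([358.7, 251.4], [345, 237, 34, 28, 317]), ([384.1, 260.3], [382, 257, 5, 8, 17])]
[262.8314 270.0168] [262.8397 274.1526] [369.4677 239.6691]
```

View pics/p8.png

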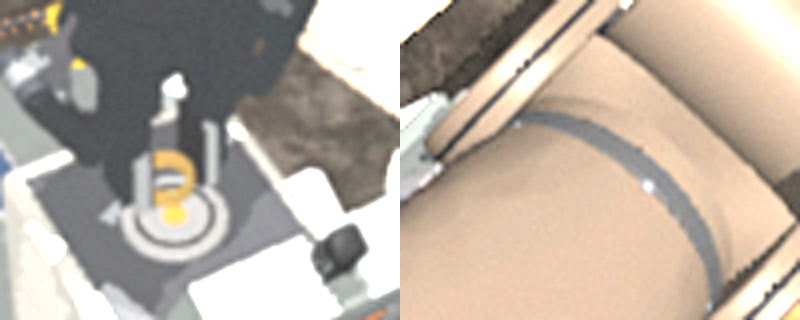

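The ring is held between the fingertips at side (263,264.5), just short of the window at (263,274) in image terms. The top view is blocked by the arm. I'll apply the remaining 5 mm shift and lower.

>>> {"op": "arm_command", "data": {"series": [-0.45,0.15,0,0,0,0,0.85,-0.45,0.15,0.4,0,0,0,0.85,-0.45,0.15,0.8,0,0,0,0.85,-0.45,0.15,1.0,0,0,0,0.85,-0.45,0.15,1.0,0,0,0,0.85,-0.45,0.15,1.0,0,0,0,0.85]}}

```text
time: 8.78
eef_pos: [0.4899, -0.3096, 0.1306]
tcp_rot: [0.52, 0.854, 0.0, -0.0]
contact_force: [0.0, 0.1, -0.3]
opening: 0.26
finger_force: 19.7
```

```bash
cat > look2.py <<'E'
from h import *
go([.4884,-.3083,.125])
s=cam('side');h=cv2.cvtColor(s['color'],cv2.COLOR_BGR2HSV)
print([(x.tolist(),a.tolist()) for x,a in blobs(s,(15,60,40),(35,255,255),(235,240,300,290))])
for v in range(254,288): print(v,''.join('Y' if 12<h[v,u,0]<36 and h[v,u,1]>60 and h[v,u,2]>40 else '%x'%(h[v,u,2]//16) for u in range(240,290)))
E
python3 look2.py
```

```text
t 8.78 tcp [ 0.4899 -0.3096  0.1306] F [ 0.0344  0.139  -0.2548] op 0.26 rotvec deg [-0.01 -0.04 -0.09]
[0.4884, -0.3083, 0.125] ->cm [ 0.18 -0.08  0.56]
[([266.4, 269.2], [261, 263, 12, 14, 97])]
254 33323333333333232333333445432222222332238efa544555
255 2332233333323233233333444543222223453224bfe9665555
256 32333333333322322333334444432222246764337cb9866655
257 3333323332323333333234444443222223688633479a986555
258 3333333333333223233334444443222222588742458aa97656
259 33332233332333333333344445432222224887434468aa9756
260 333333332333333333333444444422222248864344469aa865
261 233333322332333333323454444322222248864344447aaa86
262 2333333323333333332334555653222222488643444458aa97
263 332333333333333232334YYYYYYYYY22224886434444468aa9
264 433333333333332333466YYYYYYYYYY22248863344444469aa
265 443322233333333346787YYYYYYYYYY22258853444444457aa
266 444333333323233357887YYYYYYYYYYY22588644444444458a
267 444433444332322357887699999YYYYY325886444454444458
268 44444444433232224788769999999YYYY25886544455444445
269 44445454433333324788768999999YYYY25886544444444445
270 4444444444323323478
[... 266 characters left out ...]
ffb42247887YYYYYYYY999569985444444456666
276 4444445789dfb643578876YYYYYY9997579985444444556666
277 44444446889ca8646788879999999986699975444444566666
278 44444444689a99865788899999999866899864444445566666
279 44444444456899986568899999986568999754444445666666
280 44444444444579998765667776655689998544444455666556
281 4444444444445799998776666667899997654444445565568a
282 444444444444457999a9999999999998754444444555679bee
283 44444444444444568999a9999aa999865444444455579ceefe
284 4444444444444445567899999998765444444455679ceefeee
285 44444444444444444455666666655444444445679ceeeeeeee
286 54444444444444444444444444444444455579aceeeeeeeeee
287 75444444444444444444444444444445557aceeeeeeeeeeeee
```

>>> {"op": "arm_command", "data": {"series": [0.15,-0.15,0,0,0,0,0.85,0.15,-0.15,0.2,0,0,0,0.85,0.15,-0.15,0.4,0,0,0,0.85,0.15,-0.15,0.5,0,0,0,0.85,0.15,-0.15,0.5,0,0,0,0.85]}}

```text
time: 9.25
eef_pos: [0.4878, -0.3089, 0.1255]
tcp_rot: [0.52, 0.854, 0.0, -0.0]
contact_force: [-0.7, -0.1, -0.8]
opening: 0.259
finger_force: 19.7
```

```bash
python3 look2.py | sed -n '1,2p;13,30p'
```

```text
t 9.25 tcp [ 0.4878 -0.3089  0.1255] F [-0.7488 -0.0714 -0.8059] op 0.259 rotvec deg [-0.01 -0.04 -0.09]
[0.4884, -0.3083, 0.125] ->cm [0.03 0.08 0.05]
263 33333333333333333234566555322222358853344444468aa9
264 233333333332333333357999985222223688533454444469aa
265 23333333333333333455YYYYYYYYY2223688533454544447aa
266 33233332333323234675YYYYYYYYY32236885344444444458a
267 43333333333322346886YYYYYYYYYY22368853444544444458
268 44333333332333357886YYYYYYYYYYY2368854444444444446
269 44434444333233358885699999YYYYY2368864445444444456
270 4444444432233235787569aaa999YYY2368864444445444556
271 444444443332223578767bdddca9YYY2368865444444445566
272 444444443332233578869eYYYYdaYYY3368885444444445666
273 44444445543223357886aYYYYYYYYYY6458995444444456666
274 444444467643233578869YYYYYYYYY98669995444444556666
275 44444468986323357886YYYYYYYYY998569985445444566666
276 44444579987432357886YYYYYYYYY997579985444444666666
277 44444568865543357886YYYYYYYY9986699975444445666666
278 444444467556656778877YYYYY999866899864444556666666
279 44444444545689988876799999986568999754445556666655
280 44444444444579998875567776655689998544445566666556
```

The ring's bore surrounds the amber window. Lower until it touches, then let go slowly.

>>> {"op": "arm_command", "data": {"series": [0,0.04,0.05,0,0,0,0.85,0,0.04,0.1,0,0,0,0.85,0,0.04,0.15,0,0,0,0.85,0,0.04,0.15,0,0,0,0.85]}}

```text
time: 9.63
eef_pos: [0.4886, -0.3089, 0.1249]
tcp_rot: [0.52, 0.854, -0.0, 0.0]
contact_force: [-0.4, -0.0, 1.5]
opening: 0.26
finger_force: 20.7
```

>>> {"op": "arm_command", "data": {"series": [0,0,0.05,0,0,0,0.85,0,0,0.05,0,0,0,0.7,0,0,0.05,0,0,0,0.65,0,0,0,0,0,0,0.6,0,0,0,0,0,0,0.55,0,0,0,0,0,0,0.55]}}

```text
time: 10.13
eef_pos: [0.4882, -0.3088, 0.124]
tcp_rot: [0.52, 0.854, 0.0, -0.0]
contact_force: [-0.3, 0.2, 0.1]
opening: 0.448
finger_force: 0.0
```

```bash
python3 look2.py
```

```text
t 10.13 tcp [ 0.4882 -0.3088  0.124 ] F [-0.2603  0.167   0.0637] op 0.448 rotvec deg [-0.02 -0.04 -0.09]
[0.4884, -0.3083, 0.125] ->cm [ 0.03  0.04 -0.1 ]
[([262.9, 271.6], [256, 265, 15, 14, 133])]
254 66432323323233333233344444444432222222222333445555
255 76323333333332333333445444444442222223433235665555
256 97423333333333333333444544444553222235765336866655
257 54332323323333333333444444556763222235887437986556
258 32233323333332323344454455689863222224788437a97656
259 33232323233333223444444457888642222224788437aa9765
260 333233333333323334544444556554322222247884369aa866
261 333333333333333344444444444444332222247874247aa986
262 3323333333333233444444444444443222222478743458aa97
263 33333333333333334445566666555432222224787434468aa9
264 333333333333323456678999999866532222247873344469aa
265 333333333333323579999YYYYY9999853222247864344447aa
266 3333333333333336999YYYYYYYYY999742222478644444458a
267 333333332322345588YYYYYYYYYYY999742224887544444458
268 33333233332346756YYYYYYYYYYYYY88863224887544444446
269 2333322333357875YYYYYY9999YYYYY6885224887544544456
270 3333223233468885
[... 269 characters left out ...]
3688757YYYYYYYYYYYYY98569985444444566666
276 44444333323588757YYYYYYYYYYYYY97579985444444666666
277 4444443322368886699YYYYYYYYY9986699975444445666666
278 444444332235888557999YYYYY999866899864444445666666
279 44444443334688754568999999986568999754444555666665
280 44444444335788866765667776655689998544445566665656
281 44444444445788888987766666678999986444445666655679
282 444444444456767899a9999999999a99754444455655679ace
283 44444444444455568999a9a9aa9999865444445555579ceeee
284 4444444444444445567899999998765444445555579ceefeee
285 44444444444444444455666666655444444555679ceeeeeeee
286 54444444444444444444444444444444555569aceeeeeeeeee
287 754444444444444444444444444444555579beeeeeeeeeeeee
```

The ring lies centred (263,271.6), with the bore around the amber spot and the fingers clear. Now up, over the open lid, and down behind its grip.

>>> {"op": "arm_command", "data": {"series": [0,0,-1,0,0,0,0.55,0,0,-4,0,0,0,0.55,0,0,-8,0,0,0,0.55,0,0,-12,0,0,0,0.8,0,0,-16,0,0,0,1,0,0,-17,0,0,0,1,0,0,-17,0,0,0,1,0,0,-17,0,0,0,1]}}

```text
time: 10.85
eef_pos: [0.4884, -0.3089, 0.2949]
tcp_rot: [0.52, 0.854, -0.0, 0.001]
contact_force: [-0.6, -0.2, -0.9]
opening: -0.0
finger_force: 0.0
```

Run:
```python
from h import *
go(HIN+.095*X+[0,0,.14],HIN+.095*X+[0,0,.08])
s=cam('side');print(proj(s,HIN+.0*X))
print([(x.tolist(),a.tolist()) for x,a in blobs(s,(15,60,40),(35,255,255),(245,255,285,290))])
```

```text
t 10.85 tcp [ 0.4884 -0.3089  0.2949] F [-0.6044 -0.217  -0.9415] op -0.0 rotvec deg [ 0.02  0.06 -0.09]
[ 0.5579 -0.4424  0.291 ] ->cm [-15.05   0.05   0.41]
[ 0.5579 -0.4424  0.231 ] ->cm [-15.04   0.04   6.41]
[280.0927 298.3992]
[([263.3, 272.0], [256, 265, 15, 14, 125])]
```

>>> {"op": "arm_command", "data": {"series": [-4,0,0,0,0,0,1,-8,0,0,0,0,0,1,-12,0,0,0,0,0,1,-15,0,0,0,0,0,1,-15,0,0,0,0,0,1,-15,0,0,0,0,0,1,-15,0,2.5,0,0,0,1,-15,0,5,0,0,0,1,-15,0,6.4,0,0,0,1,-15,0,6.4,0,0,0,1]}}

```text
time: 11.73
eef_pos: [0.555, -0.4389, 0.224]
tcp_rot: [0.52, 0.854, 0.002, -0.005]
contact_force: [-0.3, 0.6, -0.3]
opening: -0.006
finger_force: 0.0
```

Run:
```python
from h import *
for a,h in((73,105),(30,113),(-16,116),(-64,99),(-102,64),(-119,31),(-121,17)):
    go(HIN+a/1000*X+[0,0,(h-26)/1000])
s=cam('side')
b=cv2.resize(s['color'][180:330,220:420],None,fx=4,fy=4,interpolation=cv2.INTER_CUBIC)
cv2.imwrite('pics/p9.png',cv2.convertScaleAbs(b,alpha=1.4,beta=20))
```

```text
t 11.73 tcp [ 0.555  -0.4389  0.224 ] F [-0.3489  0.5623 -0.2814] op -0.006 rotvec deg [-0.17 -0.61 -0.05]
[ 0.5477 -0.4229  0.23  ] ->cm [ 1.77  0.09 -0.58]
t 11.73 tcp [ 0.555  -0.4389  0.224 ] F [-0.3489  0.5623 -0.2814] op -0.006 rotvec deg [-0.17 -0.61 -0.05]
[ 0.528  -0.3847  0.238 ] ->cm [ 6.07  0.09 -1.34]
t 11.73 tcp [ 0.555  -0.4389  0.224 ] F [-0.3489  0.5623 -0.2814] op -0.006 rotvec deg [-0.17 -0.61 -0.05]
[ 0.5068 -0.3438  0.241 ] ->cm [10.68  0.08 -1.59]
t 11.73 tcp [ 0.555  -0.4389  0.224 ] F [-0.3489  0.5623 -0.2814] op -0.006 rotvec deg [-0.17 -0.61 -0.05]
[ 0.4847 -0.3012  0.224 ] ->cm [15.46  0.08  0.16]
t 11.73 tcp [ 0.555  -0.4389  0.224 ] F [-0.3489  0.5623 -0.2814] op -0.006 rotvec deg [-0.17 -0.61 -0.05]
[ 0.4672 -0.2675  0.189 ] ->cm [19.22  0.09  3.7 ]
t 11.73 tcp [ 0.555  -0.4389  0.224 ] F [-0.3489  0.5623 -0.2814] op -0.006 rotvec deg [-0.17 -0.61 -0.05]
[ 0.4594 -0.2524  0.156 ] ->cm [20.89  0.1   7.02]
t 11.73 tcp [ 0.555  -0.4389  0.224 ] F [-0.3489  0.5623 -0.2814] op -0.006 rotvec deg [-0.17 -0.61 -0.05]
[ 0.4585 -0.2506  0.142 ] ->cm [21.07  0.1   8.42]
```

View pics/p9.png

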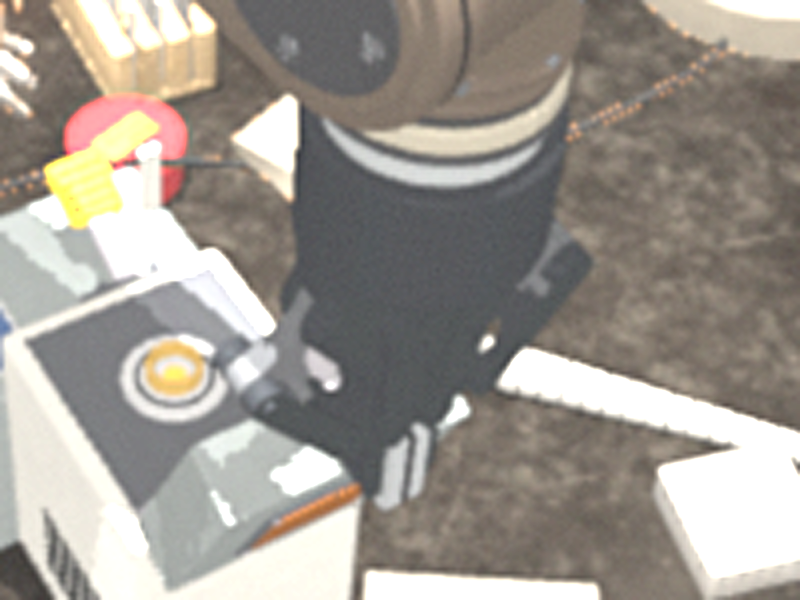

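This view shows the shut fingers behind the lid (tips at about side (320,306)) and the ring centred on the window. Now I sweep the lid forward along the grip's arc.

>>> {"op": "arm_command", "data": {"series": [1.2,0.1,0,0,0,0,1,2.2,0.1,0,0,0,0,1,3.3,0.1,-0.2,0,0,0,1,4.4,0.1,-0.4,0,0,0,1,5.5,0.1,-0.6,0,0,0,1,6.6,0.1,-0.7,0,0,0,1,7.7,0.1,-0.8,0,0,0,1,7.7,0.1,-0.8,0,0,0,1]}}

```text
time: 12.45
eef_pos: [0.5219, -0.3708, 0.2388]
tcp_rot: [0.52, 0.854, 0.001, -0.001]
contact_force: [-0.3, -0.5, -0.3]
opening: -0.004
finger_force: 0.0
```

```bash
cat > lid.py <<'E'
from h import *
s=telemetry.get_state();r=s['eef_pos']-HIN
print('a,y,h(real) mm',(r@X*1000).round(1),(r@Y*1000).round(1),((r[2]+.026)*1000).round(1));go()
c=cam('side');print('K',[(x.tolist(),a.tolist()) for x,a in blobs(c,(0,0,0),(179,255,45),(230,200,340,330),15)][:6])
print('orange lid label',[(x.tolist(),a.tolist()) for x,a in blobs(c,(5,120,60),(14,255,255),(240,240,340,340),20)])
E
python3 lid.py
```

```text
a,y,h(real) mm 14.9 1.0 113.8
t 12.45 tcp [ 0.5219 -0.3708  0.2388] F [-0.291  -0.5227 -0.2958] op -0.004 rotvec deg [ 0.   -0.12 -0.03]
K [([318.2, 219.2], [307, 206, 23, 25, 33]), ([264.4, 237.9], [254, 232, 22, 13, 28])]
orange lid label [([289.5, 284.0], [276, 268, 27, 33, 577])]
```

>>> {"op": "arm_command", "data": {"series": [1.6,0,-0.2,0,0,0,1,3.2,0,-0.2,0,0,0,1,4.4,0,0,0,0,0,1,5.6,0,0.4,0,0,0,1,6.8,0,0.9,0,0,0,1,8,0,1.6,0,0,0,1,9,0,2.3,0,0,0,1,10,0,3.1,0,0,0,1,10,0,3.1,0,0,0,1]}}

```text
time: 13.25
eef_pos: [0.4755, -0.2821, 0.2052]
tcp_rot: [0.52, 0.854, 0.001, -0.003]
contact_force: [-0.5, 1.6, 1.7]
opening: -0.003
finger_force: 1.2
```

```bash
python3 lid.py
```

```text
a,y,h(real) mm -85.2 0.6 80.2
t 13.25 tcp [ 0.4755 -0.2821  0.2052] F [-0.4951  1.6153  1.6909] op -0.003 rotvec deg [-0.07 -0.34 -0.06]
K [([312.8, 310.5], [311, 304, 6, 14, 30]), ([313.7, 320.3], [310, 319, 7, 3, 15])]
orange lid label [([270.9, 260.8], [253, 243, 36, 37, 796])]
```

>>> {"op": "arm_command", "data": {"series": [1,0,0.9,0,0,0,1,2,0,1.9,0,0,0,1,2.5,0,2.7,0,0,0,1,3,0,3.6,0,0,0,1,3.4,0,4.4,0,0,0,1,3.7,0,5.2,0,0,0,1,3.9,0,5.6,0,0,0,1,3.9,0,5.6,0,0,0,1]}}

```text
time: 13.97
eef_pos: [0.4596, -0.2506, 0.1519]
tcp_rot: [0.52, 0.854, -0.001, 0.001]
contact_force: [0.2, -1.2, 2.6]
opening: -0.002
finger_force: 1.4
```

```bash
python3 lid.py
```

```text
a,y,h(real) mm -120.5 0.9 26.9
t 13.97 tcp [ 0.4596 -0.2506  0.1519] F [ 0.2139 -1.1848  2.5541] op -0.002 rotvec deg [ 0.01  0.13 -0.08]
K []
orange lid label [([262.9, 259.4], [246, 246, 37, 29, 114])]
```

>>> {"op": "arm_command", "data": {"series": [0,0,0.2,0,0,0,1,0,0,0.4,0,0,0,1,0,0,0.6,0,0,0,1,0,0,0.8,0,0,0,1,0,0,0.9,0,0,0,1,0,0,0.9,0,0,0,1]}}

```text
time: 14.52
eef_pos: [0.4588, -0.2491, 0.1435]
tcp_rot: [0.52, 0.854, 0.0, -0.001]
contact_force: [-2.7, 1.9, 9.6]
opening: 0.001
finger_force: 4.7
```

```bash
python3 lid.py
```

```text
a,y,h(real) mm -122.2 1.0 18.5
t 14.52 tcp [ 0.4588 -0.2491  0.1435] F [-2.6748  1.8971  9.6192] op 0.001 rotvec deg [-0.02 -0.14 -0.09]
K []
orange lid label [([261.9, 260.1], [245, 247, 37, 28, 110])]
```

>>> {"op": "arm_command", "data": {"series": [0,0,0.15,0,0,0,1,0,0,0.3,0,0,0,1,0,0,0.45,0,0,0,1,0,0,0.45,0,0,0,1,0,0,0.45,0,0,0,1]}}

```text
time: 14.98
eef_pos: [0.4589, -0.2492, 0.1433]
tcp_rot: [0.52, 0.854, 0.0, -0.002]
contact_force: [-9.2, 8.1, 26.1]
opening: -0.0
finger_force: 13.2
```

```bash
python3 lid.py
```

```text
a,y,h(real) mm -122.1 1.0 18.3
t 14.98 tcp [ 0.4589 -0.2492  0.1433] F [-9.2039  8.0794 26.1444] op -0.0 rotvec deg [-0.06 -0.18 -0.05]
K []
orange lid label [([262.0, 260.0], [245, 247, 37, 28, 114])]
```

The stop is rigid at h = 18.4 mm, so the lid is shut. Retract and check that it stays.

>>> {"op": "arm_command", "data": {"series": [0,0,-0.6,0,0,0,1,0,0,-1.5,0,0,0,1,0,0,-4,0,0,0,1,0,0,-8,0,0,0,1,0,0,-11,0,0,0,1,0,0,-11,0,0,0,1,0,0,-11,0,0,0,1]}}

```text
time: 15.62
eef_pos: [0.4597, -0.2501, 0.2495]
tcp_rot: [0.52, 0.854, -0.0, 0.001]
contact_force: [-0.5, -0.3, -1.7]
opening: -0.003
finger_force: 0.0
```

```bash
python3 lid.py
python3 - <<'E'
from h import *
go([.451,-.195,.22])
t=cam('top');s=cam('side')
P=lambda a,h:HIN-a*X+[0,0,h]
print('grip expected shut, side',proj(s,P(.123,.019)),'top',proj(t,P(.123,.019)))
Yl=((20,90,60),(35,255,255))
print('pad',[(x.tolist(),a.tolist()) for x,a in blobs(s,*Yl,(215,195,265,245),40)],[(x.tolist(),a.tolist()) for x,a in blobs(t,*Yl,(290,235,335,275),40)])
print('black',[(x.tolist(),a.tolist()) for x,a in blobs(s,(0,0,0),(179,255,60),(225,225,280,275),15)])
E
```

```text
a,y,h(real) mm -120.9 1.2 124.5
t 15.62 tcp [ 0.4597 -0.2501  0.2495] F [-0.4744 -0.3065 -1.6913] op -0.003 rotvec deg [ 0.08  0.14 -0.09]
K [([243.7, 239.6], [241, 237, 7, 6, 22]), ([312.7, 299.7], [311, 296, 5, 8, 21])]
orange lid label [([262.9, 259.7], [245, 247, 37, 28, 112])]
t 15.67 tcp [ 0.4587 -0.2494  0.2472] F [0.3299 0.4184 0.2499] op 0.001 rotvec deg [-0.02 -0.08 -0.09]
[0.451, -0.195, 0.22] ->cm [5.19 1.81 2.73]
grip expected shut, side [243.6577 240.0337] top [340.922  252.4792]
pad [([250.5, 213.7], [244, 209, 14, 11, 84]), ([240.5, 227.0], [231, 219, 20, 18, 252])] []
black [([243.0, 239.6], [240, 237, 8, 7, 37])]
```

The grip stays at (243,239.6), matching the shut prediction, so the catch holds. Now to the lever, with the tool turned 30° to clear the lamp.

>>> {"op": "arm_command", "data": {"series": [1.2,0.4,0,0,0,-7,1,2.5,0.9,0,0,0,-14,1,3.8,1.3,0,0,0,-21,1,5.2,1.8,0,0,0,-28,1,5.2,1.8,1,0,0,-30,1,5.2,1.8,3,0,0,-30,1,5.2,1.8,5,0,0,-30,1,5.2,1.8,5,0,0,-30,1,5.2,1.8,5,0,0,-30,1]}}

```text
time: 16.52
eef_pos: [0.4496, -0.1942, 0.1951]
tcp_rot: [0.282, 0.96, 0.001, -0.003]
contact_force: [0.6, 0.2, 1.1]
opening: 0.002
finger_force: 0.0
```

```bash
cat > lev.py <<'E'
from h import *
go([.451,-.195,.114]);s=cam('side')
for b in((220,200,270,250),):
  print('Y',[(x.tolist(),a.tolist()) for x,a in blobs(s,(20,90,60),(35,255,255),b,20)])
print('tip',proj(s,telemetry.get_state()['eef_pos']+[0,0,.026]),'grip black',[(x.tolist(),a.tolist()) for x,a in blobs(s,(0,0,0),(179,255,60),(225,230,280,250),15)])
E
python3 lev.py
```

```text
t 16.52 tcp [ 0.4496 -0.1942  0.1951] F [0.6439 0.1609 1.1112] op 0.002 rotvec deg [-0.08 -0.36 29.91]
[0.451, -0.195, 0.114] ->cm [-0.21  0.    8.11]
Y [([250.5, 213.7], [244, 209, 14, 11, 84]), ([240.3, 227.0], [231, 219, 20, 19, 257])]
tip [238.7126 195.4751] grip black [([242.8, 239.3], [239, 237, 9, 6, 34])]
```

>>> {"op": "arm_command", "data": {"series": [-0.1,0,2,0,0,0,1,-0.1,0,4,0,0,0,1,-0.1,0,5.4,0,0,0,1,-0.1,0,5.8,0,0,0,1,-0.1,0,5.8,0,0,0,1,-0.1,0,5.8,0,0,0,1]}}

```text
time: 17.07
eef_pos: [0.4527, -0.1964, 0.1413]
tcp_rot: [0.282, 0.96, -0.0, 0.001]
contact_force: [-0.3, -0.1, 0.3]
opening: -0.002
finger_force: 0.0
```

```bash
python3 lev.py
```

```text
t 17.07 tcp [ 0.4527 -0.1964  0.1413] F [-0.3235 -0.0602  0.2903] op -0.002 rotvec deg [ 0.02  0.1  29.91]
[0.451, -0.195, 0.114] ->cm [0.23 0.02 2.72]
Y [([252.1, 213.1], [248, 209, 10, 11, 61]), ([240.3, 227.6], [231, 220, 20, 18, 236])]
tip [241.0963 219.3674] grip black [([242.8, 239.3], [239, 237, 9, 6, 34])]
```

>>> {"op": "arm_command", "data": {"series": [0.2,0,0.3,0,0,0,1,0.2,0,0.6,0,0,0,1,0.2,0,0.9,0,0,0,1,0.2,0,1.2,0,0,0,1,0.2,0,1.4,0,0,0,1,0.2,0,1.4,0,0,0,1]}}

```text
time: 17.62
eef_pos: [0.4503, -0.1947, 0.1258]
tcp_rot: [0.282, 0.96, 0.0, -0.0]
contact_force: [-0.9, 0.4, 3.3]
opening: 0.001
finger_force: 1.1
```

```bash
python3 lev.py
```

```text
t 17.62 tcp [ 0.4503 -0.1947  0.1258] F [-0.9258  0.3569  3.3487] op 0.001 rotvec deg [ 0.   -0.02 29.91]
[0.451, -0.195, 0.114] ->cm [-0.07  0.01  1.18]
Y [([251.8, 213.2], [248, 209, 10, 11, 66]), ([240.6, 229.4], [231, 221, 20, 17, 170])]
tip [239.9268 224.9362] grip black [([242.8, 239.3], [239, 237, 9, 6, 34])]
```

>>> {"op": "arm_command", "data": {"series": [0,0,0.2,0,0,0,1,0,0,0.4,0,0,0,1,0,0,0.6,0,0,0,1,0,0,0.8,0,0,0,1,0,0,1.0,0,0,0,1,0,0,1.1,0,0,0,1,0,0,1.1,0,0,0,1,0,0,1.1,0,0,0,1]}}

```text
time: 18.33
eef_pos: [0.4505, -0.1945, 0.1152]
tcp_rot: [0.282, 0.96, 0.0, 0.0]
contact_force: [-0.6, 2.4, 4.9]
opening: 0.001
finger_force: 2.4
```

```bash
python3 lev.py
```

```text
t 18.33 tcp [ 0.4505 -0.1945  0.1152] F [-0.5857  2.3929  4.9224] op 0.001 rotvec deg [ 0.03 -0.02 29.91]
[0.451, -0.195, 0.114] ->cm [-0.07 -0.01  0.12]
Y [([251.9, 213.1], [248, 209, 10, 10, 64]), ([239.9, 231.8], [230, 224, 21, 15, 135])]
tip [240.1724 229.0525] grip black [([243.0, 239.4], [239, 237, 9, 6, 33])]
```

Run:
```python
from h import *
s=cam('side');t0=cv2.imread('pics/side0.png')
PV=ORG-.026*X+.02*Y+[0,0,.122]
def pt(th,l,w):
    c=np.array([.052,.026]);u=np.array([np.cos(.4),np.sin(.4)]);v=c+l*u
    R=np.array([[np.cos(th),np.sin(th)],[-np.sin(th),np.cos(th)]]);f,z=R@v
    return PV-f*X+w*Y+[0,0,z]
for th in(0,.1,.15,.2,.25,.3):
    print(th,'rear -y',proj(s,pt(th,-.016,-.014)),'rear +y',proj(s,pt(th,-.016,.014)),'front -y',proj(s,pt(th,.016,-.014)),'mid z',pt(th,0,0)[2])
def col(img):
    h=cv2.cvtColor(img,cv2.COLOR_BGR2HSV);m=cv2.inRange(h,(18,80,50),(36,255,255))
    return {u:(int(np.flatnonzero(m[216:245,u]).min()+216),int(np.flatnonzero(m[216:245,u]).max()+216)) for u in range(230,252,2) if m[216:245,u].any()}
print(col(t0));print(col(s['color']));go()
```

```text
0 rear -y [237.6822 236.663 ] rear +y [251.6293 231.1561] front -y [229.9854 221.4422] mid z 0.148
0.1 rear -y [237.302  237.5022] rear +y [251.1975 232.0079] front -y [229.4462 223.1365] mid z 0.1426787706315936
0.15 rear -y [237.1512 237.995 ] rear +y [251.0212 232.5059] front -y [229.2454 224.1024] mid z 0.13993726513770993
0.2 rear -y [237.0268 238.5347] rear +y [250.8718 233.05  ] front -y [229.0905 225.1434] mid z 0.13715092582252908
0.25 rear -y [236.929  239.1197] rear +y [250.7494 233.6386] front -y [228.9813 226.2566] mid z 0.13432671708324156
0.3 rear -y [236.8579 239.7484] rear +y [250.6542 234.2702] front -y [228.9178 227.4387] mid z 0.1314716979708761
{232: (220, 227), 234: (219, 229), 236: (219, 234), 238: (219, 236), 240: (218, 236), 242: (217, 234), 244: (216, 233), 246: (216, 233), 248: (216, 232), 250: (216, 231)}
{230: (225, 227), 232: (224, 229), 234: (227, 233), 236: (229, 236), 238: (230, 238), 240: (230, 238), 242: (232, 237), 244: (232, 236), 246: (228, 234), 248: (216, 234), 250: (216, 233)}
t 18.43 tcp [ 0.4505 -0.1946  0.1152] F [-0.5842  2.3002  5.14  ] op -0.001 rotvec deg [ 0.03 -0.02 29.91]
```

The geometry gives about 0.18, the image about 0.2, and the force about 5.5 N, so the lever is in mid field. Hold for over 1 s, then check.

>>> {"op": "arm_command", "data": {"series": [0,0,0,0,0,0,1,0,0,0,0,0,0,1,0,0,0,0,0,0,1,0,0,0,0,0,0,1,0,0,0,0,0,0,1,0,0,0,0,0,0,1,0,0,0,0,0,0,1,0,0,0,0,0,0,1,0,0,0,0,0,0,1,0,0,0,0,0,0,1]}}

```text
time: 19.27
eef_pos: [0.4505, -0.1946, 0.1153]
tcp_rot: [0.282, 0.96, 0.0, 0.0]
contact_force: [-1.5, 2.2, 5.7]
opening: 0.002
finger_force: 2.4
```

>>> {"op": "arm_command", "data": {"series": [0,0,0,0,0,0,1,0,0,0,0,0,0,1,0,0,0,0,0,0,1,0,0,0,0,0,0,1,0,0,0,0,0,0,1,0,0,0,0,0,0,1]}}

```text
time: 19.77
eef_pos: [0.4505, -0.1946, 0.1153]
tcp_rot: [0.282, 0.96, 0.0, 0.0]
contact_force: [-0.2, 2.1, 5.4]
opening: -0.0
finger_force: 2.4
```

```bash
python3 lev.py && python3 -c "
from plant import ctrl
print(ctrl.sign_off())"
```

```text
t 19.77 tcp [ 0.4505 -0.1946  0.1153] F [-0.2229  2.103   5.4005] op -0.0 rotvec deg [ 0.03 -0.01 29.91]
[0.451, -0.195, 0.114] ->cm [-0.06 -0.01  0.13]
Y [([251.9, 213.1], [248, 209, 10, 10, 64]), ([240.0, 231.8], [230, 224, 21, 15, 136])]
tip [240.1812 229.0463] grip black [([243.1, 239.5], [240, 237, 8, 6, 33])]
the job is handed in; nothing more can be done
None
```

I handed the job in at about 20 s with the yellow ring centred on the window, the lid held shut by its catch, and the lever held at about 0.2 rad with about 5.5 N; the sign-off returned no verdict.

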